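Book two tins out of stock by pointing

ROBOT

A 6-joint arm with a two-finger parallel gripper is mounted at the origin on the work surface. World frame = base frame: x ahead of the robot, y to its left, z up, the work surface at z = 0. Lengths are in m, angles in rad, forces in N, time in s.
With the tool pointing down it reaches from about 0.35 to 0.925 m from the base axis. Payload 6.4 kg.
Tool frame: the origin (TCP) lies between the finger pads, 19 mm behind the fingertips; this is the grasp point; z points along the fingers, y is the line along which they close (so a half turn about z gives the same grasp; the last joint's range is limited). The gripper opens to 85 mm and grips with 20 to 120 N. Pads are 22 mm wide; open, the fingers measure 114 mm over their backs; the gripper's body (76 mm by 85 mm) begins 54 mm behind the grasp point. The pads swing forward as they close: fully open they stand 13 mm farther back than shut.
Start: joints at [1.055, 0.245, 1.558, -0, 1.339, -0.174], TCP at [0.218, 0.612, 0.25] pointing down, gripper open.
Joint ranges: [-3.13, 3.13], [-1.02, 2.26], [0.13, 2.54], [-0.95, 4.09], [0.21, 2.88], [-2.74, 2.74]. Speed limits (rad/s): [2.57, 2.57, 3.14, 3.14, 3.14, 3.14].

INTERFACE

Orientations are given as a unit quaternion [w, x, y, z].
In Python, from plant import * gives the robot as it stands.
- The arm moves only by the shell command python3 -m handwheel 'ROWS' [FORCE]. ROWS is a JSON object of lists of equal length, an entry for each row: "travel": the shift along the tool's x, y, z in cm, a list of three; "rot": the turn, a rotation vector about the tool's x, y, z in rad, a list of three; "claw": the closure, from 0 (fully open) to 1 (shut). A call has 1 to 20 rows; each row shifts and turns the commanded pose from where the row before left it, along the tool's axes as they then stand; what a row does not reach is not made up. A row lasts 1/8 s, in which the tool goes at most 62.5 mm and 10.7 degrees, less where a joint would pass 70% of its speed; a pose out of reach is approached as far as the arm can. A call with a gripper value outside its range is refused whole. The fingers move at their own pace and stop on an object; FORCE is the grip in N (left out, the last holds). Time passes only in rows, so rows that do not move let the fingers close. It gives the time, the measured TCP pose, the force, the opening and the grip force at its end, in the units of the state.
- get_state(): the state, without advancing time (a new reading comes with each control period).
- read_camera(name): name is "scene" or "top" or "wrist"; returns the picture (384x512x3 uint8, red, green, blue); there is no depth.
- get_calibration(name): a dict with "mtx" (3x3 intrinsics, pixels), "dist" ([k1, k2, p1, p2, k3] as OpenCV has them; the pictures are not rectified), "R" (3x3) and "t" (3): a world point X has camera coordinates R X + t. Camera axes: x right, y down, z forward; pixel columns grow to the right and rows downward; lengths in m; the calibration is good to about 2 mm. A picture is of the moment at which its call begins: read the wrist's pose just before it. get_calibration takes no time and is no camera call; for the wrist camera it gives the pose at the moment of the call.
- finish_job(): hands the job in; it is judged then, once.
The state is a dict: "clock": time; "qpos": joint angles; "joint_velocities": joint speeds; "tau": joint torques, N m; "tcp_pos": TCP position; "tool_rot": TCP orientation; "wrist_force": force on the tool from outside, world axes, zero at the start; "ft_torque": the same for the moment, N m; "finger_gap": opening from 0.0 (shut) to 1.0 (fully open); "grasp_force": force on a finger pad.
Only numpy, scipy, OpenCV 4.12 (cv2) and the standard library are available. Lean on these libraries where they do the work, as an engineer would, in place of code of your own. Each camera call takes 0.05 s, during which the arm holds its last target. There are 200 camera calls.

TASK

Book two items out of stock at the leather merchant's counter without touching them: with the fingers pointing straight down, point first at the squat tin (the widest and lowest of the five containers), fingertips two or three centimetres above the middle of its lid, and stay there for about two seconds; then point in the same way at the cap of the cone-topped can. Then press the larger of the terminal's two keys fully down, let it come up again and move clear. Leave the small key alone, do not touch or shift any container, tool or dish, and do not bring the fingertips close above the middle of any of the other three containers.

Things in the scene. Friction and masses are not known exactly. Their poses are not given: they have to be found in the camera images.
- squat_tin: FIRST item to point at: the squat tin, bare tinplate with a plain paper band; the widest and lowest of the five containers, a flat disc-like round tin 88 mm across and 55 mm high, loose on the counter. Origin: centre of its underside; z up. The middle of its lid is 55 mm straight above.
- cone_can: SECOND item to point at: the cone-topped can, bare tinplate with a plain paper band; round body 72 mm across up to 70 mm, then a cone narrowing to a 28 mm cap; 120 mm high in all, loose. Origin: centre of its underside; z up. The top of the cap is 120 mm straight above.
- big_key (a joint): travel of the large key in m: 0 up, 0.006 fully down. A spring returns it; fully down takes about 5 N.
- big_key_top (a point): middle of the top face of the large round white key (44 mm across) on the booking terminal. The key moves straight down; when up its top is about 67 mm above the counter.
- small_key (a joint): travel of the small key in m: 0 up, 0.006 fully down; to be left alone.
- small_key_top (a point): middle of the top of the small round white key (20 mm across) on the same terminal, 86 mm from the large key's middle.
- terminal: booking terminal, a grey box 130 x 170 mm and 45 mm high fixed to the counter, a dark display strip along its far (+x) edge and two white keys in black housings along its near edge: the large one at (-25, +38) mm, the small one at (-25, -48) mm in its frame. Origin: centre of its underside; z up. Its position and yaw vary.
- round_tin: another container, not to be pointed at or touched: ordinary round tin 68 mm across, 100 mm high, bare tinplate with a plain paper band, loose. Origin: centre of its underside; z up.
- slim_tin: another container, not to be pointed at or touched: slim straight round tin 44 mm across, 118 mm high, bare tinplate with a plain paper band, loose. Origin: centre of its underside; z up.
- square_tin: another container, not to be pointed at or touched: square tin 66 x 66 mm, 90 mm high with a 32 mm round cap, 100 mm in all, bare tinplate with a plain paper band, loose. Origin: centre of its underside; z up.
- hammer: bystander: loose hammer lying at the back of the counter, roughly along y. Origin near the middle of its underside.
- brush: bystander: loose brush lying at the back of the counter, roughly along y. Origin near the middle of its underside.
- block: bystander: loose cork rubbing block 60 x 40 x 25 mm near the robot, on its left. Origin: centre of its underside; z up.
- dish: bystander: loose empty white dish 70 mm across, 30 mm high, towards the back. Origin: centre of its underside; z up.
Things that resemble listed ones, but are neither listed nor needed, are in the scene too. Leave any pink or yellow look-alike of the terminal alone.

How it is judged:
By the outcome, as a careful person would: the job done as asked, in the order asked, and still so for the second after the job is handed in, with the robot touching nothing.
It also fails if it takes over 58 s, if anything falls off the work surface, if the arm or the gripper's body presses on something with over 40 N, if the wrist force passes 120 N, or if a joint passes its speed limit or range.

## Working session

There is one attempt and no reset: what is moved stays moved. The work goes in short steps, Python scripts to look and compute and a shell command to move; the robot and the scene stay as the last step left them, time stands still between calls to the robot, and variables do not carry over. Pictures are saved under pics/ and viewed, at most 10 in all, crops included, and the job is handed in when it is done.

```bash
mkdir -p pics; cat > h.py <<'E'
from plant import *
import numpy as np, cv2
def ray(name,uv,z,c=None):
    c=c or get_calibration(name); K=np.array(c["mtx"]);R=np.array(c["R"]);t=np.array(c["t"])
    p=cv2.undistortPoints(np.array([[uv]],float),K,np.array(c["dist"],float))[0,0]
    d=R.T@np.array([p[0],p[1],1]);o=-R.T@t
    return o+d*(z-o[2])/d[2]
def proj(name,X,c=None):
    c=c or get_calibration(name);R=np.array(c["R"])
    return cv2.projectPoints(np.array(X,float).reshape(-1,3),cv2.Rodrigues(R)[0],np.array(c["t"],float),np.array(c["mtx"]),np.array(c["dist"],float))[0][:,0]
E
python3 - <<'E'
from h import *
for n in("top","scene"):
    im=read_camera(n); cv2.imwrite(f"pics/{n}0.png",cv2.resize(im[:,:,::-1],(800,600),interpolation=cv2.INTER_CUBIC)); np.save(n,im)
    c=get_calibration(n);R=np.array(c["R"]);print(n,-R.T@np.array(c["t"]))
s=get_state();print(s["tcp_pos"],s["tool_rot"],s["clock"],s["finger_gap"])
E
```

```text
top [ 0.28640332 -0.08202049  1.20562749]
scene [ 0.87880109 -0.6540192   1.07415254]
[0.21760188 0.61199132 0.24896599] [-3.15481143e-04  1.70061282e-01  9.85433093e-01 -8.24520062e-04] 0.1 1.0023688539823252
```

View pics/top0.png

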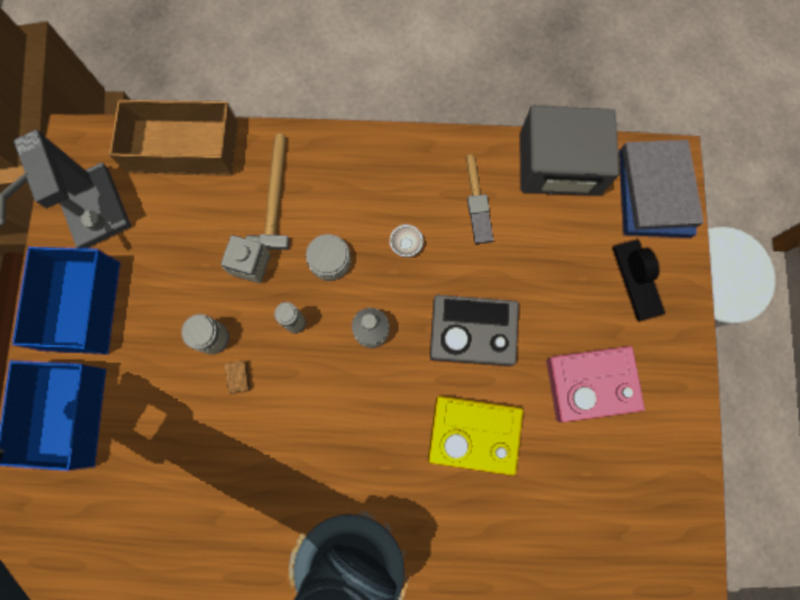

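View pics/scene0.png

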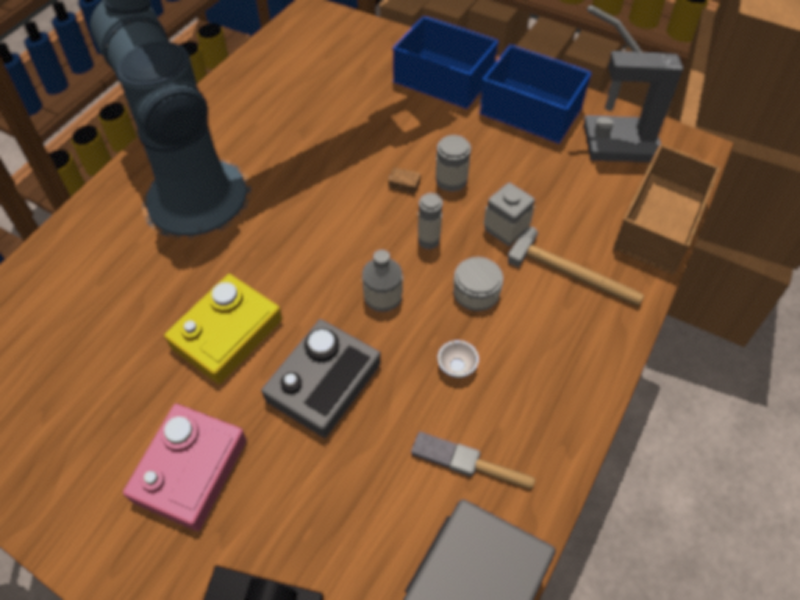

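Top view (800x600):
- Candidates for the squat tin are the wide disc (328,257), the round tin (205,333) and the dish (406,240). I choose (328,257), the widest and lowest.
- Candidates for the cone can are the cone (371,326) and the slim tin (289,317). I choose (371,326); the cone and cap are also visible in the scene view at (382,285).
- The square tin is at (245,257).
- Candidates for the terminal are grey (475,330), yellow (477,435) and pink (597,384). I choose grey, with its large key at (456,339) and small key at (500,342).

Next I check these in a close crop.

```bash
python3 - <<'E'
from h import *
im=np.load("top.npy"); s=512/800
x0,y0=120,130; cr=im[y0:y0+110,x0:x0+220]
cv2.imwrite("pics/crop.png",cv2.resize(cr[:,:,::-1],None,fx=3.6,fy=3.6,interpolation=cv2.INTER_CUBIC))
sc=np.load("scene.npy");cv2.imwrite("pics/crop2.png",cv2.resize(sc[80:280,160:360][:,:,::-1],(800,800))[0:600])
for n,uv,z in [("squat",(328,257),.055),("cone",(371,320),.12),("big",(456,339),.067),("small",(500,342),.067),("round",(203,330),.1),("slim",(287,311),.118),("square",(243,253),.1),("dish",(406,240),.03)]:
    print(n,ray("top",np.array(uv)*s,z).round(4))
for n,uv,z in [("squat",(478,276),.055),("cone",(381,258),.12),("big",(321,342),.067),("small",(290,381),.067)]:
    print(n,ray("scene",np.array(uv)*s,z).round(4))
print(proj("top",[[0,0,0],[.218,.612,0.25]])/s)
E
```

```text
squat [0.6095 0.0683 0.055 ]
cone [ 0.4725 -0.0279  0.12  ]
big [ 0.4503 -0.1922  0.067 ]
small [ 0.4475 -0.278   0.067 ]
round [0.4442 0.293  0.1   ]
slim [0.4839 0.1308 0.118 ]
square [0.599  0.2296 0.1   ]
dish [ 0.6591 -0.0883  0.03  ]
squat [0.622  0.0643 0.055 ]
cone [ 0.4772 -0.0298  0.12  ]
big [ 0.4589 -0.197   0.067 ]
small [ 0.456  -0.2836  0.067 ]
[[348.35875377 570.08423869]
 [-25.48176878 443.19474691]]
```

View pics/crop.png

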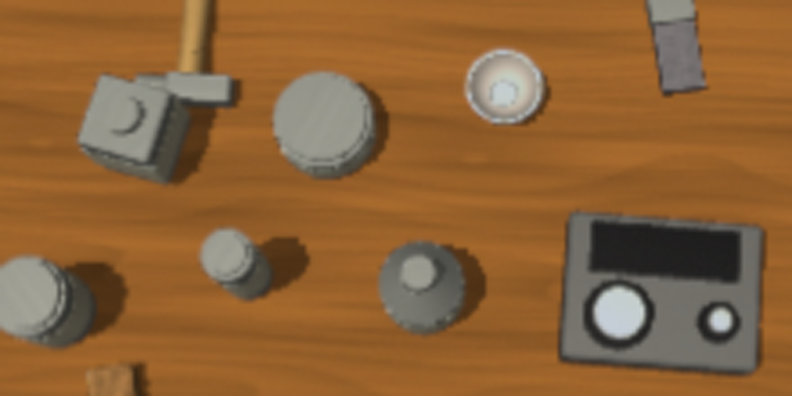

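The crop confirms the choices: a wide flat lid at (324,120), the cone with its cap at (419,271), and the grey terminal with its large key at (618,313). I move off with the fingers shut, on a detour in front of the other containers.

```bash
python3 -m handwheel '{"travel":[[-2.3,-2.5,-0.3],[-2.3,-2.5,-0.3],[-2.3,-2.5,-0.3],[-2.3,-2.5,-0.3],[-2.3,-2.5,-0.3],[-2.3,-2.5,-0.3],[-2.3,-2.5,-0.3],[-2.3,-2.5,-0.3],[-2.3,-2.5,-0.3],[-2.3,-2.5,-0.3],[-1.5,-2.7,0],[-1.5,-2.7,0],[-1.5,-2.7,0],[-1.5,-2.7,0],[-1.5,-2.7,0],[-1.5,-2.7,0],[-1.5,-2.7,0],[-1.5,-2.7,0],[-1.5,-2.7,0],[0,0,0]],"rot":[[0,0,0],[0,0,0],[0,0,0],[0,0,0],[0,0,0],[0,0,0],[0,0,0],[0,0,0],[0,0,0],[0,0,0],[0,0,0],[0,0,0],[0,0,0],[0,0,0],[0,0,0],[0,0,0],[0,0,0],[0,0,0],[0,0,0],[0,0,0]],"claw":[1,1,1,1,1,1,1,1,1,1,1,1,1,1,1,1,1,1,1,1]}'
python3 - <<'E'
from h import *
c=get_calibration("wrist"); im=read_camera("wrist"); np.save("w1",im); cv2.imwrite("pics/w1.png",cv2.resize(im[:,:,::-1],(800,600)))
import json;json.dump({k:np.array(v).tolist() for k,v in c.items()},open("w1.json","w"))
s=get_state();print(s["tcp_pos"],s["tool_rot"],s["clock"],s["finger_gap"])
print((proj("wrist",[[.613,.067,.055],[.4735,-.029,.12],[.453,-.194,.067]],c)/.64).round())
# key blob, triangulated from top+scene
P=[]
for n,uv in(("top",(291.7,216.9)),("scene",(205.5,219))):
    g=np.load(n+".npy").min(2)>150; k,l,st,ce=cv2.connectedComponentsWithStats(g.astype(np.uint8))
    i=1+np.argmin(np.hypot(*(ce[1:]-uv).T)); print(n,ce[i],st[i],ray(n,ce[i],.067))
E
```

```text
clock: 2.6
tcp_pos: [0.3965, 0.0244, 0.2797]
tool_rot: [-0.0, 0.172, 0.985, 0.0]
wrist_force: [-0.1, 1.2, -0.6]
finger_gap: -0.001
grasp_force: 0.0
[0.39631344 0.02530791 0.27963991] [-4.19314919e-04  1.71011194e-01  9.85268975e-01  2.07342347e-04] 2.65 0.003456102069481574
[[539. 500.]
 [364. 433.]
 [159. 440.]]
top [291.51020408 216.45578231] [285 210  14  14 147] [ 0.4518173  -0.19112127  0.067     ]
scene [204.97191011 217.54494382] [197 211  17  14 178] [ 0.45555163 -0.19421057  0.067     ]
```

View pics/w1.png

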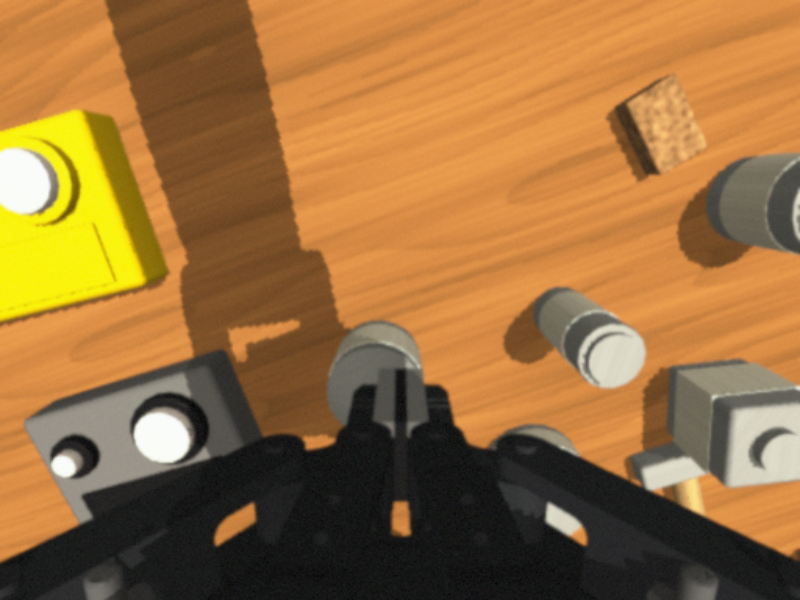

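The wrist view shows the large key at (163,435), predicted (159,440), so the estimates agree. Next I move over the squat tin at about (0.614, 0.067) and go down.

```bash
python3 -m handwheel '{"travel":[[-2.4,1.4,0],[-2.4,1.4,0],[-2.4,1.4,0],[-2.4,1.4,0],[-2.4,1.4,0],[-2.4,1.4,0],[-2.4,1.4,0],[-2.4,1.4,0],[0,0,3],[0,0,3],[0,0,3],[0,0,3],[0,0,3],[0,0,2],[0,0,1],[0,0,0],[0,0,0]],"rot":[[0,0,0],[0,0,0],[0,0,0],[0,0,0],[0,0,0],[0,0,0],[0,0,0],[0,0,0],[0,0,0],[0,0,0],[0,0,0],[0,0,0],[0,0,0],[0,0,0],[0,0,0],[0,0,0],[0,0,0]],"claw":[1,1,1,1,1,1,1,1,1,1,1,1,1,1,1,1,1]}'
python3 - <<'E'
from h import *
im=read_camera("scene"); c=get_calibration("scene"); p=np.array(get_state()["tcp_pos"]);print(p)
tip=p-[0,0,.019]; print(((proj("scene",[tip,[p[0],p[1],.055],[.474,-.029,.12]],c)-[230,100])*5).round())
a=cv2.resize(im[100:220,230:390][:,:,::-1],(800,600),interpolation=cv2.INTER_CUBIC);cv2.imwrite("pics/s2.png",a)
E
```

```text
clock: 4.78
tcp_pos: [0.6158, 0.0668, 0.1013]
tool_rot: [0.001, 0.17, 0.985, 0.0]
wrist_force: [0.1, -0.3, 0.3]
finger_gap: 0.004
grasp_force: 0.0
[0.61587215 0.06671647 0.10136169]
[[376. 346.]
 [372. 376.]
 [ 65. 322.]]
```

View pics/s2.png

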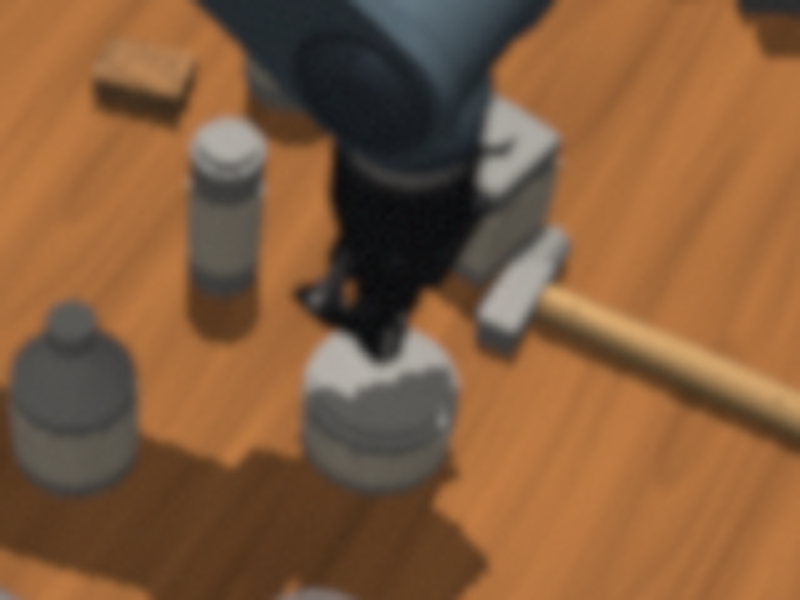

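The fingertips at (380,355) stand over the middle of the squat lid, whose ellipse is centred near (381,383) in the crop, about 2.7 cm up. The cone cap is at (71,315). I stay here.

```bash
python3 -m handwheel '{"travel":[[0,0,0.2],[0,0,0],[0,0,0],[0,0,0],[0,0,0],[0,0,0],[0,0,0],[0,0,0],[0,0,0],[0,0,0],[0,0,0],[0,0,0],[0,0,0],[0,0,0],[0,0,0],[0,0,0],[0,0,0],[0,0,0]],"rot":[[0,0,0],[0,0,0],[0,0,0],[0,0,0],[0,0,0],[0,0,0],[0,0,0],[0,0,0],[0,0,0],[0,0,0],[0,0,0],[0,0,0],[0,0,0],[0,0,0],[0,0,0],[0,0,0],[0,0,0],[0,0,0]],"claw":[1,1,1,1,1,1,1,1,1,1,1,1,1,1,1,1,1,1]}'
```

```text
clock: 7.08
tcp_pos: [0.615, 0.0667, 0.098]
tool_rot: [0.0, 0.17, 0.985, -0.0]
wrist_force: [-0.5, 0.3, -0.1]
finger_gap: -0.002
grasp_force: 0.0
```

```bash
python3 -m handwheel '{"travel":[[0,0,-3],[0,0,-3],[0,0,-3],[0,0,-3],[0,0,-3],[1.7,-2.3,0],[1.7,-2.3,0],[1.7,-2.3,0],[1.7,-2.3,0],[1.7,-2.3,0],[1.7,-2.3,0],[0,0,0],[0,0,2.6],[0,0,2.6],[0,0,2],[0,0,1.2],[0,0,0],[0,0,0]],"rot":[[0,0,0],[0,0,0],[0,0,0],[0,0,0],[0,0,0],[0,0,0],[0,0,0],[0,0,0],[0,0,0],[0,0,0],[0,0,0],[0,0,0],[0,0,0],[0,0,0],[0,0,0],[0,0,0],[0,0,0],[0,0,0]],"claw":[1,1,1,1,1,1,1,1,1,1,1,1,1,1,1,1,1,1]}'
python3 - <<'E'
from h import *
im=read_camera("scene"); p=np.array(get_state()["tcp_pos"]);print(p)
print(((proj("scene",[p-[0,0,.019],[p[0],p[1],.12]])-[190,110])*5).round())
cv2.imwrite("pics/s3.png",cv2.resize(im[110:230,190:350][:,:,::-1],(800,600),interpolation=cv2.INTER_CUBIC))
E
```

```text
clock: 9.32
tcp_pos: [0.4733, -0.0292, 0.1649]
tool_rot: [0.001, 0.17, 0.985, -0.0]
wrist_force: [0.2, 0.3, 0.5]
finger_gap: 0.0
grasp_force: 0.0
[ 0.47335982 -0.02921368  0.1650411 ]
[[262. 242.]
 [264. 272.]]
```

View pics/s3.png

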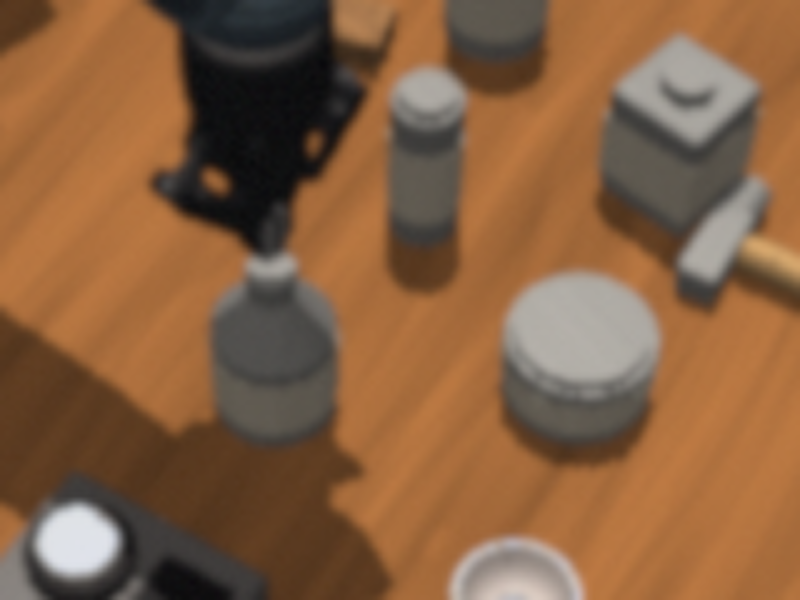

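The tip at (268,251) is over the cap, whose top is centred at (270,267). The offset is a few mm, so I make a tiny correction and stay.

```bash
python3 -m handwheel '{"travel":[[0.15,0.15,0],[0,0,0],[0,0,0],[0,0,0],[0,0,0],[0,0,0],[0,0,0],[0,0,0],[0,0,0],[0,0,0],[0,0,0],[0,0,0],[0,0,0],[0,0,0],[0,0,0],[0,0,0],[0,0,0],[0,0,0]],"rot":[[0,0,0],[0,0,0],[0,0,0],[0,0,0],[0,0,0],[0,0,0],[0,0,0],[0,0,0],[0,0,0],[0,0,0],[0,0,0],[0,0,0],[0,0,0],[0,0,0],[0,0,0],[0,0,0],[0,0,0],[0,0,0]],"claw":[1,1,1,1,1,1,1,1,1,1,1,1,1,1,1,1,1,1]}'
```

```text
clock: 11.62
tcp_pos: [0.4717, -0.0272, 0.164]
tool_rot: [0.0, 0.17, 0.985, -0.0]
wrist_force: [0.3, 0.8, 0.9]
finger_gap: 0.0
grasp_force: 0.0
```

```bash
python3 -m handwheel '{"travel":[[0,0,-3],[0,0,-3],[-0.6,-2.7,0],[-0.6,-2.7,0],[-0.6,-2.7,0],[-0.6,-2.7,0],[-0.7,-2.7,0],[-0.7,-2.8,0],[0,0,0],[0,0,3],[0,0,3],[0,0,3],[0,0,2],[0,0,1],[0,0,0],[0,0,0]],"rot":[[0,0,0],[0,0,0],[0,0,0],[0,0,0],[0,0,0],[0,0,0],[0,0,0],[0,0,0],[0,0,0],[0,0,0],[0,0,0],[0,0,0],[0,0,0],[0,0,0],[0,0,0],[0,0,0]],"claw":[1,1,1,1,1,1,1,1,1,1,1,1,1,1,1,1]}'
python3 - <<'E'
from h import *
im=read_camera("scene"); p=np.array(get_state()["tcp_pos"]);print(p,get_state()["wrist_force"])
print(((proj("scene",[p-[0,0,.019],[p[0],p[1],.067]])-[140,160])*5).round())
cv2.imwrite("pics/s4.png",cv2.resize(im[160:280,140:300][:,:,::-1],(800,600),interpolation=cv2.INTER_CUBIC))
E
```

```text
clock: 13.62
tcp_pos: [0.4535, -0.1937, 0.105]
tool_rot: [0.001, 0.17, 0.985, -0.0]
wrist_force: [-0.6, 0.3, -0.4]
finger_gap: -0.002
grasp_force: 0.0
[ 0.45354601 -0.19378443  0.10509477] [ 0.83667171 -0.32370595 -0.26608883]
[[318. 266.]
 [322. 285.]]
```

View pics/s4.png

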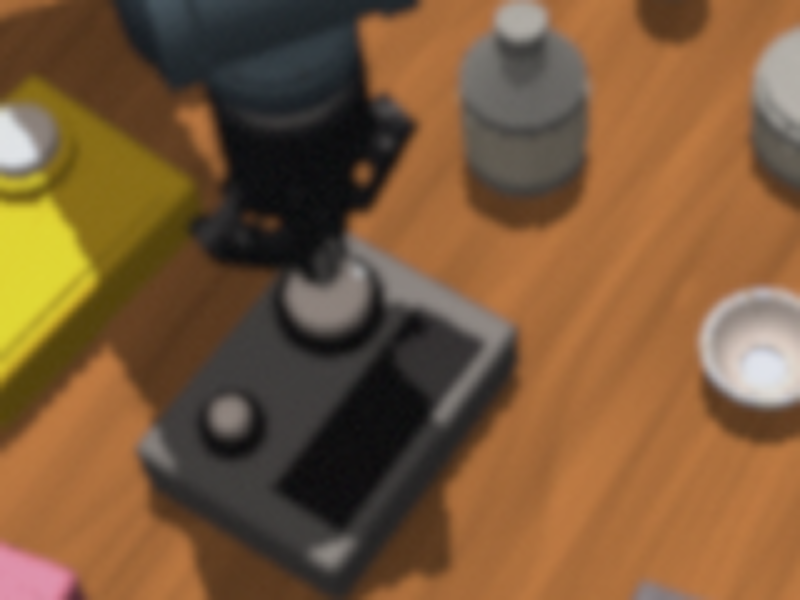

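The tip at (323,275) is over the large key, centred near (325,295). I press.

```bash
python3 -m handwheel '{"travel":[[0,0,0.9],[0,0,0.7],[0,0,0.3],[0,0,0.3],[0,0,0.2],[0,0,0.1],[0,0,0]],"rot":[[0,0,0],[0,0,0],[0,0,0],[0,0,0],[0,0,0],[0,0,0],[0,0,0]],"claw":[1,1,1,1,1,1,1]}'
```

```text
clock: 14.55
tcp_pos: [0.4526, -0.1933, 0.0797]
tool_rot: [-0.001, 0.17, 0.985, 0.0]
wrist_force: [-5.7, 3.4, 10.6]
finger_gap: 0.001
grasp_force: 5.0
```

```bash
python3 -m handwheel '{"travel":[[0,0,0.1],[0,0,0],[0,0,0]],"rot":[[0,0,0],[0,0,0],[0,0,0]],"claw":[1,1,1]}'
```

```text
clock: 14.92
tcp_pos: [0.4526, -0.1933, 0.0795]
tool_rot: [-0.001, 0.17, 0.985, 0.0]
wrist_force: [-9.1, 5.6, 17.4]
finger_gap: 0.001
grasp_force: 8.6
```

The force rose by 7 N for only 0.2 mm of movement, so the key is on its stop. I retreat straight up.

```bash
python3 -m handwheel '{"travel":[[0,0,-0.5],[0,0,-1],[0,0,-3],[0,0,-3],[0,0,-3],[0,0,-3],[0,0,-3],[0,0,0],[0,0,0],[0,0,0],[0,0,0]],"rot":[[0,0,0],[0,0,0],[0,0,0],[0,0,0],[0,0,0],[0,0,0],[0,0,0],[0,0,0],[0,0,0],[0,0,0],[0,0,0]],"claw":[1,1,1,1,1,1,1,1,1,1,1]}'
python3 - <<'E'
from h import *
im=read_camera("scene"); cv2.imwrite("pics/s5.png",cv2.resize(im[:,:,::-1],(800,600)))
E
```

```text
clock: 16.3
tcp_pos: [0.4524, -0.1932, 0.2418]
tool_rot: [-0.001, 0.17, 0.985, 0.0]
wrist_force: [0.3, 0.1, 0.5]
finger_gap: -0.003
grasp_force: 0.0
```

View pics/s5.png

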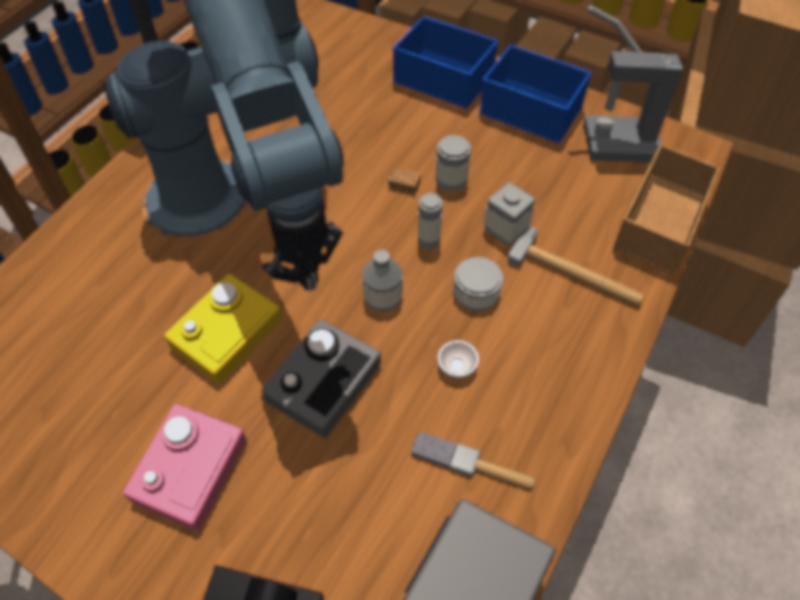

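The key is up again at (321,342), the arm is clear, and all containers stand where they were.

```bash
python3 -c "from plant import *; print(finish_job())"
```

```text
the job is handed in; nothing more can be done
None
```

The job is done and handed in: I pointed at the squat tin and then the cone-topped can for over two seconds each, then pressed the large key fully and released it; the last picture shows the arm clear and nothing shifted.

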